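Feel for the release notch of the dose box

TASK

The flat grey dose box is locked; its release is a notch hidden somewhere along its back face, the long side turned away from you. With the fingers closed, touch the back face at its left end, run the fingertips along it to the right without forcing until they drop into the notch, then press inside the notch, toward the front of the box, until the drawer has sprung out at the front; then move clear. Do not grasp or lift anything, and leave the things standing about where they are.

Things in the scene. Friction and masses are not known exactly. Their poses are not given: they have to be found in the camera images.
- lockbox: Flat grey dose box screwed to the worktop, 130 (x) x 304 (y) x 48 mm high, plus a low 20 mm ear at each end. Origin: centre of the underside; x points to the back (away from the robot), y to its left end. The back face is flat, upright, 65 mm behind the origin, from worktop to top. One 46 mm wide notch lies somewhere in it. More than 40 N on the box counts as forcing.
- edge_left (a point): Top left corner of the back face, 48 mm above the worktop, axes as the box's: the face runs from here along -y. Closed fingers (judged midway between the pads) must first touch the face within 45 mm of this end, and still touch it 50 to 95 mm from here as they run on.
- edge_right (a point): Top right corner of the back face, 304 mm from the left one, axes as the box's. The notch is cut in between: open at the back and top, with a 5 mm high sill at the bottom. Its centre is 98 to 266 mm from the left corner, different every time and not reported; the first 75 mm are always plain.
- release_key (a joint): How far the key in the notch is pressed, m: 0 at rest, 0.008 at its hard stop; it stays where left. The key is an upright grey plate filling the notch's width, 7 to 45 mm above the worktop, 8 mm inside the back face at rest, 16 mm when pressed home. A push of 5 to 10 N toward the box's front (-x) moves it.
- drawer (a joint): How far the drawer has come out at the front, m: 0 shut, about 0.040 fully sprung. It is driven by the key (5 x the key's travel) and stays out.
- cap_on_box: white round vial cap, 37 mm across, 11 mm high, lying on top of the dose box toward its front; bystander. Origin: centre of the underside.
- amber_jar: wide amber jar with lid, 68 mm across, 92 mm high, standing off the right end of the box; bystander. Origin: centre of the underside.
- vial: amber tablet vial, 36 mm across, 84 mm high, standing off the left end of the box; bystander. Origin: centre of the underside.
- tablet_bottle: white tablet bottle, 48 mm across, 88 mm high, further left than the vial; bystander. Origin: centre of the underside.
- dose_cup: paper dose cup, 38 mm across, 29 mm high, standing behind the box; bystander. Origin: centre of the underside.
- dose_cup_2: paper dose cup, 37 mm across, 29 mm high, standing right of the jar; bystander. Origin: centre of the underside.
Mind the look-alikes: they are no part of the job. What is shaped like the part that bears release_key but green or purple is not meant.

How it is judged (in metres and radians):
On the way, in this order (a step that is already met when the one before it is completed fails the run):
1. the fingers touch the back face at its left end (contact force between the fingers and lockbox above 0.3 N and y of the grasp point in the frame of edge_left between -0.045 and 0.02 m and x of the grasp point in the frame of edge_left above 0 m), for 0.05 s.
2. the fingers, run to the right, still touch the back face 50 to 95 mm from the left end (contact force between the fingers and lockbox above 0.3 N and y of the grasp point in the frame of edge_left between -0.095 and -0.05 m and x of the grasp point in the frame of edge_left above 0 m), for 0.05 s.
3. the key inside the notch is pressed home (value of joint release_key above 0.0068 m), for 0.1 s.
At the end, for the whole second after the job is handed in: The release key is pressed at least 6.5 mm of its 8 mm, the drawer stands out at least 32 mm and is at rest (value of joint release_key above 0.0065 m and value of joint drawer above 0.032 m and velocity of joint drawer below 0.01 m/s); the robot touches nothing.
It fails at once if the box is forced: more than 40 N from the fingers or the arm (contact force between any of the arm, the fingers and lockbox above 40 N).
It fails at once if a bystander is moved by more than 20 mm, or lifted by more than 12 mm (distance of any of cap_on_box, amber_jar, vial, tablet_bottle, dose_cup, dose_cup_2 from where it was at the start of the episode above 0.02 m or height (world z) of cap_on_box above 0.06 m or height (world z) of any of amber_jar, vial, tablet_bottle, dose_cup, dose_cup_2 above 0.012 m).
It also fails if it takes over 64 s, if anything falls off the work surface, if the arm or the gripper's body presses on something with over 40 N, if the wrist force passes 120 N, or if a joint passes its speed limit or range.

ROBOT

A 6-joint arm with a two-finger parallel gripper is mounted at the origin on a cart in front of the work surface, level with it; the furniture and walls round the work are solid. World frame = base frame: x ahead of the robot, y to its left, z up, the work surface at z = 0. Lengths are in m, angles in degrees, forces in N, time in s.
With the tool pointing down it reaches from about 0.4 to 0.825 m from the base axis. Payload 7 kg.
Tool frame: the origin (TCP) lies between the finger pads; the fingertips stand 19 mm ahead of it and the grasp point (between the pads) is the TCP; x points along the fingers, y is the direction in which the jaws open and shut, and the axes are right-handed (so a half turn about x gives the same grasp; the last joint's range is limited). The gripper opens to 88 mm and grips with 3 to 60 N. Pads are 19 mm wide; open, the fingers measure 130 mm over their backs; the gripper's body (78 mm by 193 mm) begins 47 mm behind the grasp point.
Start: joints at [-60.785, 20.546, 0.682, 0, -70.136, -16.507], TCP at [0.148, -0.658, 0.225] pointing down, gripper open.
Joint ranges: [-176.03, 176.03], [-82.01, 121.73], [-58.28, 71.71], [-173.87, 95.51], [-174.79, -0.11], [-173.66, 173.66]. Speed limits (degrees/s): [136.94, 136.94, 172.46, 180, 180, 180].

INTERFACE

Orientations are given as [roll, pitch, yaw] about the fixed x, y, z axes, in that order (R = Rz(yaw) Ry(pitch) Rx(roll)).
In Python, from plant import r gives the robot as it stands.
- The arm moves only by the tool send_rows, never from a script. Its argument "plan" is a list of rows, each a list of 2 entries, a list of its own where there are three numbers: the shift along the tool's x, y, z scaled (see below), then the turn, a rotation vector about the tool's x, y, z scaled (see below). A call has exactly 5 rows; each row is the pose to reach, as a shift and turn from the pose measured when the call began, along the tool's axes at that moment; what a row does not reach only later rows make up. The controller multiplies each number of a shift by 0.15 m and each number of a turn by pi/4 rad. A row lasts 1/10 s, in which the tool goes at most 50 mm and 8.59 degrees, less where a joint would pass 70% of its speed; a pose out of reach is approached as far as the arm can. A call with a number of a shift or a turn outside -1 to 1 is refused whole. A call with a gripper value outside its range is refused whole. "jaw" is the opening, from -1 (shut) to 1 (fully open), so that 0 is half open, set as the call begins (left out, the last holds). The fingers move at their own pace and stop on an object; "force" is the grip in N (left out, the last holds). Time passes only in rows, so rows that repeat a pose let the fingers close, or fill a call up. It gives the time, the measured TCP pose, the force and the opening at its end, in the units of the state.
- r.get_state(): the state, without advancing time (a new reading comes with each control period).
- r.capture(name): name is "scene" or "top" or "wrist"; returns a dict with "color" (480x640x3 uint8, red, green, blue), "range_z" (480x640 float32, m along the optical axis (not along the pixel's ray), 0 where there is no reading), "mtx" (3x3 intrinsics, pixels), "pose" (4x4, takes a point from camera to world coordinates). Camera axes: x right, y down, z forward; pixel columns grow to the right and rows downward; lengths in m; the calibration is good to about 2 mm. A picture is of the moment at which its call begins.
- r.close_job(): hands the job in, once; it reports no verdict.
Trained networks look in a picture, given as the dict that the camera call returned (one of the last four; its "shot" number tells which), for a name from the list of things; names that differ only in an ending like _2 or _b are one class to them, and where a whole thing is asked for, a point or a joint stands for the part that bears it (a point fixed in the world has none). Each returns a list of dicts, best first, with "score" (0 to 1); they miss things now and then, are a little off and sometimes report something else, mostly with a low value. They report only what shows in the picture. A call takes as long as a camera call. They do not tell look-alikes from the thing itself.
- r.find_in(picture, target): "uv" ([column, row] in pixels, amid what is visible of it).
- r.trace(picture, target): "mask" (480x640 bool, what is visible of it) and "uv" ([column, row] in pixels, amid what is visible of it).
The state is a dict: "time_s": time; "joints": joint angles; "qd": joint speeds; "joint_torque": joint torques, N m; "tcp_pos": TCP position; "eef_rot": TCP orientation; "contact_force": force on the tool from outside, world axes, zero at the start; "moment": the same for the moment, N m; "gripper_width": finger opening in m.
Only numpy, scipy, OpenCV 4.12 (cv2) and the standard library are available. Lean on these libraries where they do the work, as an engineer would, in place of code of your own. Each camera call takes 0.05 s, during which the arm holds its last target. There are 200 camera calls.

## Working session

There is one attempt and no reset: what is moved stays moved. The work goes in short steps, Python scripts to look and compute and a tool call to move; the robot and the scene stay as the last step left them, time stands still between calls to the robot, and variables do not carry over. Pictures are saved under pics/ and viewed, about 8 in all and at most 12, crops included, and the job is handed in when it is done.

Besides the shell and the picture viewer there is one more tool, called after "Call:" as name(argument=value, ...) on one line, values as JSON. send_rows: Moves the arm, as the interface text tells. Its arguments: {"type":"object","properties":{"plan":{"type":"array"},"jaw":{"type":"number"},"force":{"type":"number"}},"required":["plan"]}

```bash
mkdir -p pics
cat > h.py <<'E'
import numpy as np,cv2
from plant import r
def pts(c):
    z=c["range_z"];v,u=np.mgrid[:480,:640];K=c["mtx"]
    p=np.stack([(u-K[0,2])/K[0,0]*z,(v-K[1,2])/K[1,1]*z,z],-1)
    P=p@c["pose"][:3,:3].T+c["pose"][:3,3]; P[z==0]=np.nan; return P
def save(c,n): cv2.imwrite("pics/"+n,c["color"][...,::-1])
E
python3 - <<'E'
from h import *
s=r.get_state();print(s)
for n in("scene","top"):
    c=r.capture(n);save(c,n+"1.png");P=pts(c);print(n,c["pose"].round(3).tolist())
    for t in["lockbox","release_key","cap_on_box","amber_jar","vial","tablet_bottle","dose_cup"]:
        for d in r.trace(c,t):
            m=d["mask"];q=P[m];q=q[~np.isnan(q[:,0])]
            print(t,round(d["score"],2),np.round(d["uv"]),m.sum(),np.nanmedian(q,0).round(3) if len(q) else None,np.percentile(q,2,axis=0).round(3) if len(q) else None,np.percentile(q,98,axis=0).round(3)if len(q) else None)
E
```

```text
{'time_s': 0.0, 'joints': array([-6.07856831e+01,  2.05914063e+01,  6.33120222e-01, -2.19314639e-02,
       -7.01343781e+01, -1.65048714e+01]), 'qd': array([ 0.07881333, -0.05419252, -0.00255459,  0.08176349,  0.03237333,
       -0.01791676]), 'joint_torque': array([ 1.82652529e-03, -5.82714450e+01,  2.93057764e+01,  6.99691281e+00,
        6.99841767e-03, -1.70477283e-04]), 'tcp_pos': array([ 0.14835673, -0.65798755,  0.22401234]), 'eef_rot': array([ 93.9631217 ,  89.90506927, 106.66509788]), 'contact_force': array([-0.26603327,  0.70368126, -0.81936728]), 'moment': array([ 0.02489093, -0.01501533, -0.02565019]), 'gripper_width': 0.08743017186039216}
scene [[-0.762, -0.43, 0.485, -0.175], [-0.648, 0.488, -0.585, 0.901], [0.014, -0.76, -0.65, 1.034], [0.0, 0.0, 0.0, 1.0]]
lockbox 0.89 [317. 262.] 5374 [0.494 0.09  0.047] [ 0.439 -0.089  0.002] [0.588 0.211 0.052]
release_key 0.6 [314. 270.] 166 [0.489 0.11  0.052] [0.468 0.092 0.046] [0.503 0.13  0.061]
release_key 0.43 [298. 207.] 53 [ 0.679 -0.062  0.045] [ 0.667 -0.105  0.004] [ 0.722 -0.04   0.051]
release_key 0.37 [323. 188.] 16
[... 1202 characters left out ...]
0.335 -0.024  0.032] [0.353 0.016 0.049]
cap_on_box 0.5 [268. 248.] 262 [0.49  0.113 0.051] [0.472 0.096 0.046] [0.506 0.13  0.061]
cap_on_box 0.41 [292. 265.] 151 [0.456 0.066 0.025] [ 0.441 -0.068 -0.   ] [0.472 0.2   0.049]
amber_jar 0.92 [410. 270.] 1093 [ 0.439 -0.165  0.091] [ 0.41  -0.198  0.004] [ 0.471 -0.139  0.096]
vial 0.67 [185. 247.] 395 [0.489 0.287 0.057] [0.473 0.271 0.002] [0.506 0.304 0.085]
tablet_bottle 0.61 [162. 251.] 614 [0.481 0.337 0.079] [0.462 0.323 0.007] [0.503 0.362 0.091]
dose_cup 0.69 [313. 169.] 237 [0.675 0.031 0.007] [ 0.653  0.015 -0.002] [0.695 0.047 0.031]
dose_cup 0.54 [442. 266.] 229 [ 0.452 -0.24   0.006] [ 0.436 -0.253 -0.001] [ 0.467 -0.219  0.031]
```

Run:
```python
from h import *
c=r.capture("top")
cv2.imwrite("pics/topcrop.png",cv2.resize(c["color"][140:340,130:470,::-1],None,fx=2.3,fy=2.3,interpolation=cv2.INTER_CUBIC))
P=pts(c)
d=r.trace(c,"lockbox")[0]["mask"]
m=d&(abs(P[...,2]-.048)<.006)
q=(P[m][:,:2]*1000).astype(np.float32)
print(cv2.minAreaRect(q))
# back edge & front edge by y bins
for y in range(-120,220,15):
    s=q[abs(q[:,1]-y)<8]
    if len(s): print(y,np.percentile(s[:,0],[1,99]).round())
for x in range(450,600,20):
    s=q[abs(q[:,0]-x)<10]
    if len(s): print(x,np.percentile(s[:,1],[0,100]).round())
```

```text
Traceback (most recent call last):
IndexError: list index out of range
```

View pics/topcrop.png

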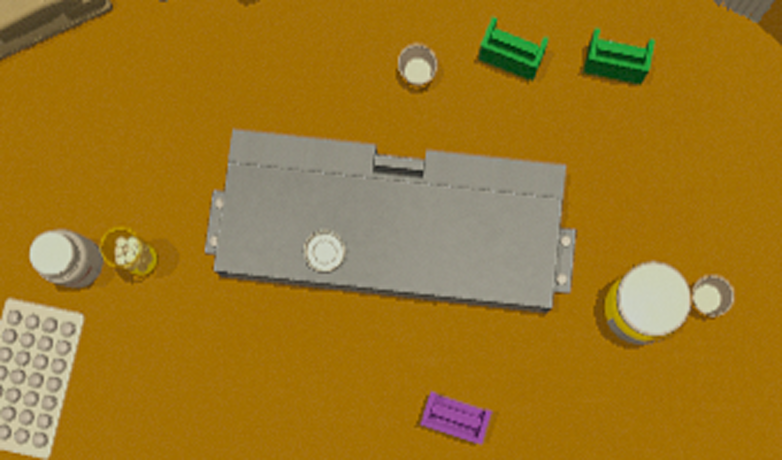

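Crop shows the grey box, with its notch in the back face at crop (400,160), px (304,210), and the grey key inside it. The green racks at crop (513,50) and (618,57) and the purple one at (456,418) are look-alikes, since they are free-standing and not grey. I choose the key in the grey box.

Run:
```python
from h import *
from scipy.spatial.transform import Rotation as Ro
c=r.capture("top");P=pts(c);col=c["color"].astype(int)
grey=(col.max(2)-col.min(2)<30)
z=P[...,2];m=grey&(abs(z-.048)<.008)&(P[...,0]>.4)&(P[...,0]<.63)&(P[...,1]>-.13)&(P[...,1]<.24)
# pixel to z=.048 plane for accuracy
K=c["mtx"];T=c["pose"]
def plane(uv,h):
    uv=np.atleast_2d(uv);d=np.c_[(uv[:,0]-K[0,2])/K[0,0],(uv[:,1]-K[1,2])/K[1,1],np.ones(len(uv))]@T[:3,:3].T
    return T[:3,3]+d*((h-T[2,3])/d[:,2])[:,None]
m=cv2.morphologyEx(m.astype(np.uint8),cv2.MORPH_OPEN,np.ones((5,5)))
n,l,st,_=cv2.connectedComponentsWithStats(m);m=l==1+np.argmax(st[1:,4])
v,u=np.nonzero(m);q=plane(np.c_[u,v],.048)[:,:2].astype(np.float32)*1000
rect=cv2.minAreaRect(q);print(rect,cv2.boxPoints(rect).round(1).tolist())
e=[];
for x in np.unique(u): e.append((x,v[u==x].min()-.5))
E=plane(np.array(e,float),.048)[:,:2]*1000
k=(E[:,1]>80)&(E[:,1]<200)|(E[:,1]<0)&(E[:,1]>-80)
a=np.polyfit(E[k,1],E[k,0],1);print("slope deg",np.degrees(np.arctan(a[0])),a)
res=E[:,0]-np.polyval(a,E[:,1])
print([(int(y),round(float(x),1)) for y,x in zip(E[:,1],res) if abs(x)>2.5])
s=r.get_state();R=Ro.from_euler("xyz",s["eef_rot"],degrees=True).as_matrix();print(R.round(3))
```

```text
((519.8312377929688, 54.69114685058594), (303.6865234375, 130.8496856689453), 83.4699478149414) [[437.6000061035156, -88.69999694824219], [567.5999755859375, -103.5999984741211], [602.0999755859375, 198.10000610351562], [472.1000061035156, 213.0]]
slope deg 6.436296115858947 [1.12809475e-01 5.78922975e+02]
[(209, -102.6), (208, -85.7), (206, -70.8), (204, -70.6), (202, -49.4), (200, -28.0), (199, -12.9), (67, -9.3), (65, -9.1), (63, -8.8), (61, -8.6), (59, -25.3), (57, -25.1), (55, -24.9), (53, -24.7), (51, -24.4), (49, -26.3), (46, -26.1), (44, -25.9), (42, -25.6), (40, -25.4), (38, -8.2), (36, -8.0), (34, -7.8), (32, -7.6), (30, -7.3), (28, -9.2), (26, -9.0), (24, -8.8), (-9, -7.3), (-25, -3.4)]
[[ 0.    -0.22   0.976]
 [ 0.     0.976  0.22 ]
 [-1.     0.     0.   ]]
```

Call:
send_rows(plan=[[[0, 0.185, 0.18], [0, 0, 0]], [[0, 0.37, 0.36], [0, 0, 0]], [[0, 0.555, 0.54], [0, 0, 0]], [[0, 0.74, 0.72], [0, 0, 0]], [[0, 0.925, 0.9], [0, 0, 0]]], jaw=-1, force=40)

```text
time_s: 1.45
tcp_pos: [0.2502, -0.4921, 0.2251]
eef_rot: [-63.4, 90.0, -50.7]
contact_force: [1.7, 0.2, -0.5]
gripper_width: 0.0534
```

Call:
send_rows(plan=[[[0, 0.185, 0.18], [0, 0, 0]], [[0, 0.37, 0.36], [0, 0, 0]], [[0, 0.555, 0.54], [0, 0, 0]], [[0, 0.74, 0.72], [0, 0, 0]], [[0, 0.925, 0.9], [0, 0, 0]]])

```text
time_s: 1.95
tcp_pos: [0.352, -0.3257, 0.2254]
eef_rot: [-43.7, 89.9, -31.0]
contact_force: [1.6, -0.1, -0.4]
gripper_width: 0.0128
```

Call:
send_rows(plan=[[[0, 0.185, 0.18], [0, 0, 0]], [[0, 0.37, 0.36], [0, 0, 0]], [[0, 0.555, 0.54], [0, 0, 0]], [[0, 0.74, 0.72], [0, 0, 0]], [[0, 0.925, 0.9], [0, 0, 0]]])

```text
time_s: 2.45
tcp_pos: [0.4539, -0.1592, 0.2259]
eef_rot: [-29.1, 89.9, -16.4]
contact_force: [1.0, -1.1, -0.5]
gripper_width: 0.0005
```

Call:
send_rows(plan=[[[0, 0.185, 0.18], [0, 0, 0]], [[0, 0.37, 0.36], [0, 0, 0]], [[0, 0.555, 0.54], [0, 0, 0]], [[0, 0.74, 0.72], [0, 0, 0]], [[0, 0.925, 0.9], [0, 0, 0]]])

```text
time_s: 2.95
tcp_pos: [0.5557, 0.0075, 0.2263]
eef_rot: [-23.3, 89.8, -10.6]
contact_force: [0.6, 0.1, 0.4]
gripper_width: 0.0004
```

Call:
send_rows(plan=[[[0, 0.18, 0.176], [-0.18, 0, 0]], [[0, 0.36, 0.352], [-0.36, 0, 0]], [[0, 0.54, 0.528], [-0.54, 0, 0]], [[0, 0.72, 0.704], [-0.72, 0, 0]], [[0, 0.895, 0.88], [-0.9, 0, 0]]])

```text
time_s: 3.45
tcp_pos: [0.6556, 0.169, 0.2265]
eef_rot: [-62.3, 89.8, -8.8]
contact_force: [-0.5, -0.8, 0.1]
gripper_width: 0.0007
```

Call:
send_rows(plan=[[[0, 0, 0], [-0.18, 0, 0]], [[0, 0, 0], [-0.36, 0, 0]], [[0, 0, 0], [-0.54, 0, 0]], [[0, 0, 0], [-0.675, 0, 0]], [[0, 0, 0], [-0.675, 0, 0]]])

```text
time_s: 3.95
tcp_pos: [0.6556, 0.1691, 0.2265]
eef_rot: [-93.0, 89.8, -8.9]
contact_force: [0.2, 0.3, 0.7]
gripper_width: 0.0006
```

```bash
cat >> h.py <<'E'
from scipy.spatial.transform import Rotation as Ro
L=np.array([.6021,.1981]);bx=np.array([.9937,-.1121]);by=np.array([.1121,.9937])
def st():
    s=r.get_state();R=Ro.from_euler("xyz",s["eef_rot"],degrees=True).as_matrix()
    d=s["tcp_pos"][:2]-L
    print("t",s["time_s"],"pos",s["tcp_pos"].round(4),"box xy",(d@bx).round(4),(d@by).round(4),"F",s["contact_force"].round(1),"q",s["joints"].round(0));print(R.round(3),"yaw of y",np.degrees(np.arctan2(R[1,1],R[0,1])))
E
python3 -c "
from h import *
st();c=r.capture('wrist');save(c,'w1.png')"
```

```text
t 3.95 pos [0.6556 0.1691 0.2265] box xy 0.0564 -0.0228 F [0.2 0.3 0.7] q [ 31.  21.   1.   0. -70. -37.]
[[ 0.003 -0.995  0.104]
 [-0.     0.104  0.995]
 [-1.    -0.003 -0.   ]] yaw of y 174.04251595419603
```

View pics/w1.png

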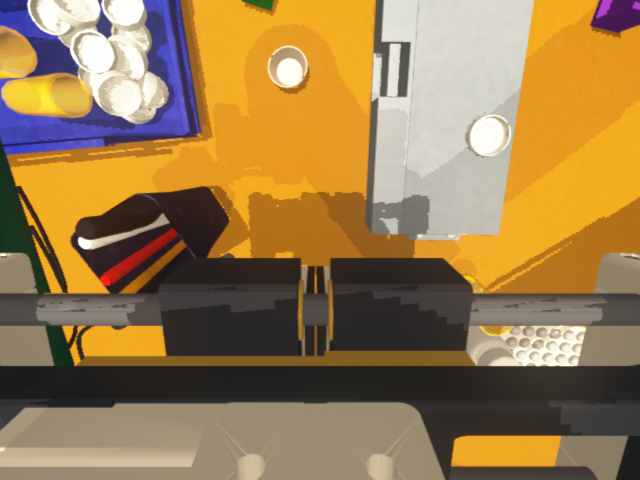

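Wrist view: box back edge at column ~370, notch at (390,72), cup at (288,67), and a dark pouch at (150,240) behind. I'll check the pouch's clearance from the gripper body.

Run:
```python
from h import *
c=r.capture("wrist");P=pts(c)
for n,sl in(("pouch",P[185:270,70:230]),):
    q=sl.reshape(-1,3);q=q[(q[:,2]>.012)&(q[:,2]<.18)]
    print(n,len(q),np.nanmin(q,0),np.nanmax(q,0))
# notch and face from wrist
q=P[:250,340:560].reshape(-1,3);q=q[abs(q[:,2]-.048)<.005]
d=q[:,:2]-L;a=d@bx;b=d@by
for y in range(-220,10,15):
    s=a[abs(b*1000-y)<6]
    if len(s)>5: print(y,(np.percentile(s,99.5)*1000).round(1))
print("left end",b.max(),"mean z",q[:,2].mean())
```

```text
pouch 8835 [0.74382859 0.12159233 0.01208735] [0.83244629 0.21713126 0.17995639]
-205 -0.9
-190 -0.8
-175 -2.3
-160 -9.1
-145 -9.0
-130 -0.8
-115 -0.7
-100 -0.6
-85 -0.5
-70 -0.6
-55 -0.6
-40 -0.5
-25 -0.5
-10 -0.5
left end -0.0008037453356272015 mean z 0.047882680632056585
```

Call:
send_rows(plan=[[[0, 0.08, 0], [0, 0, 0]], [[0, 0.156, 0], [0.011, 0, 0]], [[0.2, 0.156, 0], [0.011, 0, 0]], [[0.4, 0.156, 0], [0.011, 0, 0]], [[0.6, 0.156, 0], [0.011, 0, 0]]])

```text
time_s: 4.55
tcp_pos: [0.6317, 0.1718, 0.1363]
eef_rot: [-76.4, 89.8, 6.8]
contact_force: [0.5, 0.1, -0.6]
gripper_width: 0.0002
```

Run:
```python
from h import *
st()
s=r.get_state();R=Ro.from_euler("xyz",s["eef_rot"],degrees=True).as_matrix()
c=r.capture("wrist");P=(pts(c)-s["tcp_pos"])@R
for u,v in[(170,275),(170,330),(290,275),(340,275),(455,275),(455,330),(310,270),(302,285),(330,330)]: print(u,v,P[v,u].round(3))
c=r.capture("scene");save(c,"s2.png");
d=c["color"][120:360,180:480,::-1];cv2.imwrite("pics/s2c.png",cv2.resize(d,None,fx=2.5,fy=2.5))
```

```text
t 4.55 pos [0.6317 0.1718 0.1363] box xy 0.0323 -0.0229 F [ 0.5  0.1 -0.6] q [ 32.  22.  -9.   0. -59. -39.]
[[ 0.004 -0.993  0.118]
 [ 0.     0.118  0.993]
 [-1.    -0.004  0.001]] yaw of y 173.1980869047579
170 275 [-0.085 -0.033 -0.04 ]
170 330 [-0.092 -0.032 -0.03 ]
290 275 [-0.085 -0.005 -0.041]
340 275 [-0.085  0.006 -0.04 ]
455 275 [-0.086  0.033 -0.041]
455 330 [-0.091  0.032 -0.03 ]
310 270 [-0.008 -0.002 -0.012]
302 285 [-0.083 -0.003 -0.037]
330 330 [-0.089  0.004 -0.029]
```

View pics/s2c.png

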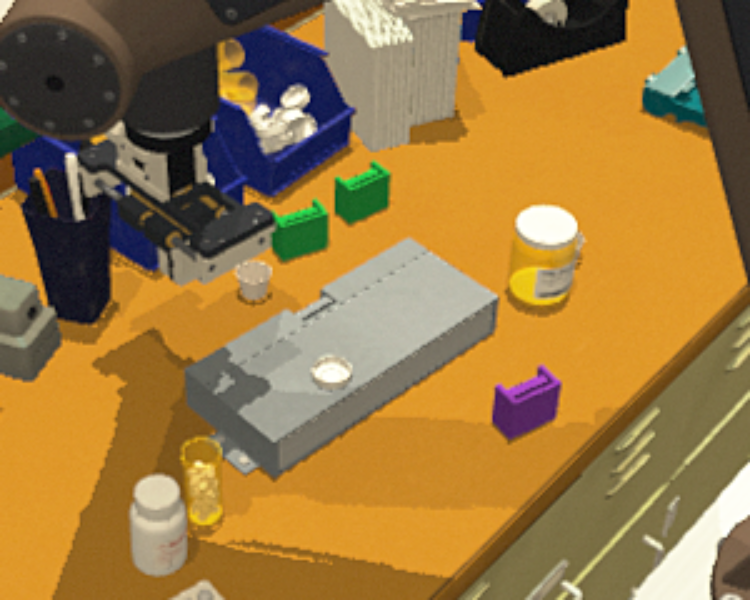

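Scene view: the gripper is above the space behind the box's left end, with the dark pen cup at crop (65,250) close behind it but clear. Continuing down.

Call:
send_rows(plan=[[[0.14, 0, 0], [0, 0, 0]], [[0.28, 0, 0], [0, 0, 0]], [[0.42, 0, 0], [0, 0, 0]], [[0.55, 0, 0], [0, 0, 0]], [[0.68, 0, 0], [0, 0, 0]]])

```text
time_s: 5.15
tcp_pos: [0.6295, 0.1708, 0.0319]
eef_rot: [151.3, 89.8, -125.6]
contact_force: [0.8, 0.1, -0.3]
gripper_width: 0.0002
```

```bash
python3 -c "
from h import *
st()"
```

```text
t 5.15 pos [0.6295 0.1708 0.0319] box xy 0.0302 -0.0241 F [ 0.8  0.1 -0.3] q [ 32.  28. -15.   0. -47. -39.]
[[-0.002 -0.993  0.119]
 [-0.002  0.119  0.993]
 [-1.     0.001 -0.002]] yaw of y 173.1439310751293
```

Call:
send_rows(plan=[[[0, 0.01, 0], [0, 0, 0]], [[0, 0.02, 0], [0, 0, 0]], [[0, 0.03, 0], [0, 0, 0]], [[0, 0.04, 0], [0, 0, 0]], [[0, 0.046, 0], [0, 0, 0]]])

```text
time_s: 5.65
tcp_pos: [0.6229, 0.1719, 0.0331]
eef_rot: [177.3, 89.9, -99.5]
contact_force: [-0.4, -0.1, 0.4]
gripper_width: 0.0001
```

Now 0.5 mm at a time.

Call:
send_rows(plan=[[[0, 0.004, 0], [0, 0, 0]], [[0, 0.007, 0], [0, 0, 0]], [[0, 0.01, 0], [0, 0, 0]], [[0, 0.013, 0], [0, 0, 0]], [[0, 0.013, 0], [0, 0, 0]]])

```text
time_s: 6.15
tcp_pos: [0.6209, 0.1721, 0.033]
eef_rot: [172.1, 89.9, -104.7]
contact_force: [0.4, -0.9, -0.1]
gripper_width: 0.0006
```

Call:
send_rows(plan=[[[0, 0.003, 0], [0, 0, 0]], [[0, 0.006, 0], [0, 0, 0]], [[0, 0.009, 0], [0, 0, 0]], [[0, 0.012, 0], [0, 0, 0]], [[0, 0.012, 0], [0, 0, 0]]])

```text
time_s: 6.65
tcp_pos: [0.619, 0.1724, 0.033]
eef_rot: [169.2, 89.9, -107.6]
contact_force: [0.6, 0.0, 0.4]
gripper_width: 0.0003
```

Call:
send_rows(plan=[[[0, 0.003, 0], [0, 0, 0]], [[0, 0.006, 0], [0, 0, 0]], [[0, 0.009, 0], [0, 0, 0]], [[0, 0.012, 0], [0, 0, 0]], [[0, 0.012, 0], [0, 0, 0]]])

```text
time_s: 7.15
tcp_pos: [0.6172, 0.1726, 0.033]
eef_rot: [170.8, 89.9, -106.0]
contact_force: [-0.3, 0.2, -0.1]
gripper_width: 0.0008
```

Call:
send_rows(plan=[[[0, 0.003, 0], [0, 0, 0]], [[0, 0.006, 0], [0, 0, 0]], [[0, 0.009, 0], [0, 0, 0]], [[0, 0.012, 0], [0, 0, 0]], [[0, 0.012, 0], [0, 0, 0]]])

```text
time_s: 7.65
tcp_pos: [0.6155, 0.1728, 0.0331]
eef_rot: [176.4, 89.9, -100.4]
contact_force: [1.3, 0.6, -0.7]
gripper_width: 0.0006
```

Call:
send_rows(plan=[[[0, 0.003, 0], [0, 0, 0]], [[0, 0.006, 0], [0, 0, 0]], [[0, 0.009, 0], [0, 0, 0]], [[0, 0.012, 0], [0, 0, 0]], [[0, 0.012, 0], [0, 0, 0]]])

```text
time_s: 8.15
tcp_pos: [0.6154, 0.1729, 0.0332]
eef_rot: [-110.3, 89.8, -27.1]
contact_force: [8.3, -3.5, -5.4]
gripper_width: 0.0005
```

Call:
send_rows(plan=[[[0, 0.003, 0], [0, 0, 0]], [[0, 0.006, 0], [0, 0, 0]], [[0, 0.009, 0], [0, 0, 0]], [[0, 0.012, 0], [0, 0, 0]], [[0, 0.012, 0], [0, 0, 0]]])

```text
time_s: 8.65
tcp_pos: [0.6154, 0.173, 0.0333]
eef_rot: [-93.8, 89.7, -10.6]
contact_force: [10.9, -4.5, -7.2]
gripper_width: 0.0006
```

Call:
send_rows(plan=[[[0, 0.007, -0.04], [0, 0, 0]], [[0, 0.007, -0.08], [0, 0, 0]], [[0, 0.007, -0.12], [0, 0, 0]], [[0, 0.007, -0.16], [0, 0, 0]], [[0, 0.007, -0.2], [0, 0, 0]]])

```text
time_s: 9.15
tcp_pos: [0.6122, 0.1443, 0.0343]
eef_rot: [-77.1, 89.5, 6.2]
contact_force: [4.0, 2.7, 0.4]
gripper_width: 0.0003
```

```bash
python3 -c "
from h import *
st()"
```

```text
t 9.15 pos [0.6122 0.1443 0.0343] box xy 0.016 -0.0524 F [4.  2.7 0.4] q [ 31.  26. -18.   0. -45. -38.]
[[ 0.008 -0.993  0.118]
 [ 0.001  0.118  0.993]
 [-1.    -0.008  0.002]] yaw of y 173.23015103634876
```

Call:
send_rows(plan=[[[0, 0.008, -0.03], [0, 0, 0]], [[0, 0.008, -0.06], [0, 0, 0]], [[0, 0.008, -0.09], [0, 0, 0]], [[0, 0.008, -0.12], [0, 0, 0]], [[0, 0.008, -0.15], [0, 0, 0]]])

```text
time_s: 9.65
tcp_pos: [0.6098, 0.123, 0.0352]
eef_rot: [-69.9, 89.3, 13.4]
contact_force: [5.5, 2.7, 0.8]
gripper_width: 0.0004
```

Call:
send_rows(plan=[[[0, 0.008, -0.03], [0, 0, 0]], [[0, 0.008, -0.06], [0, 0, 0]], [[0, 0.008, -0.09], [0, 0, 0]], [[0, 0.008, -0.12], [0, 0, 0]], [[0, 0.008, -0.15], [0, 0, 0]]])

```text
time_s: 10.15
tcp_pos: [0.6074, 0.1018, 0.036]
eef_rot: [-66.4, 89.1, 16.9]
contact_force: [4.7, 3.2, 0.4]
gripper_width: 0.0005
```

```bash
python3 -c "
from h import *
st()"
```

```text
t 10.15 pos [0.6074 0.1018 0.036 ] box xy 0.016 -0.0951 F [4.7 3.2 0.4] q [ 28.  25. -21.   0. -44. -35.]
[[ 0.015 -0.993  0.117]
 [ 0.005  0.117  0.993]
 [-1.    -0.014  0.006]] yaw of y 173.2906071296415
```

Call:
send_rows(plan=[[[0.005, 0.008, -0.04], [0, 0, 0.01]], [[0.01, 0.008, -0.08], [0, 0, 0.02]], [[0.01, 0.008, -0.12], [0, 0, 0.02]], [[0.01, 0.008, -0.16], [0, 0, 0.02]], [[0.01, 0.008, -0.2], [0, 0, 0.02]]])

```text
time_s: 10.65
tcp_pos: [0.6039, 0.0726, 0.0349]
eef_rot: [-6.6, 89.5, 76.7]
contact_force: [5.6, 1.9, 0.1]
gripper_width: 0.0004
```

Call:
send_rows(plan=[[[0, 0.008, -0.03], [0, 0, 0]], [[0, 0.008, -0.06], [0, 0, 0]], [[0, 0.008, -0.09], [0, 0, 0]], [[0, 0.008, -0.12], [0, 0, 0]], [[0, 0.008, -0.14], [0, 0, 0]]])

```text
time_s: 11.15
tcp_pos: [0.5991, 0.0513, 0.0345]
eef_rot: [7.7, 89.6, 91.0]
contact_force: [0.3, 0.4, -0.2]
gripper_width: 0.0003
```

```bash
python3 -c "
from h import *
st()"
```

```text
t 11.15 pos [0.5991 0.0513 0.0345] box xy 0.0135 -0.1462 F [ 0.3  0.4 -0.2] q [ 23.  24. -21.  -1. -44. -30.]
[[-0.    -0.993  0.117]
 [ 0.007  0.117  0.993]
 [-1.     0.001  0.007]] yaw of y 173.2856849395043
```

Force fell to about 0 and the fingers sank 2.5 mm, so they are in the notch. Centring and pressing.

Call:
send_rows(plan=[[[0, 0, -0.02], [0, 0, 0]], [[0, 0.01, -0.035], [0, 0, 0]], [[0, 0.02, -0.035], [0, 0, 0]], [[0, 0.03, -0.035], [0, 0, 0]], [[0, 0.04, -0.035], [0, 0, 0]]])

```text
time_s: 11.65
tcp_pos: [0.5927, 0.0468, 0.0346]
eef_rot: [3.3, 89.6, 86.6]
contact_force: [4.1, -2.2, -2.8]
gripper_width: 0.0006
```

Call:
send_rows(plan=[[[0, 0.01, 0], [0, 0, 0]], [[0, 0.015, 0], [0, 0, 0]], [[0, 0.02, 0], [0, 0, 0]], [[0, 0.025, 0], [0, 0, 0]], [[0, 0.03, 0], [0, 0, 0]]])

```text
time_s: 12.15
tcp_pos: [0.5886, 0.0475, 0.0347]
eef_rot: [-1.9, 89.6, 81.4]
contact_force: [4.3, -1.5, -1.3]
gripper_width: 0.0007
```

```bash
python3 -c "
from h import *
st()"
```

```text
t 12.15 pos [0.5886 0.0475 0.0347] box xy 0.0035 -0.1512 F [ 4.3 -1.5 -1.3] q [ 23.  23. -23.  -1. -43. -30.]
[[ 0.001 -0.993  0.117]
 [ 0.008  0.117  0.993]
 [-1.    -0.     0.008]] yaw of y 173.30453399176514
```

Call:
send_rows(plan=[[[0, 0.008, 0], [0, 0, 0]], [[0, 0.014, 0], [0, 0, 0]], [[0, 0.02, 0], [0, 0, 0]], [[0, 0.025, 0], [0, 0, 0]], [[0, 0.03, 0], [0, 0, 0]]])

```text
time_s: 12.65
tcp_pos: [0.5847, 0.0481, 0.0349]
eef_rot: [-9.8, 89.5, 73.6]
contact_force: [7.6, -3.3, -4.1]
gripper_width: 0.0002
```

Call:
send_rows(plan=[[[0, 0.006, 0], [0, 0, 0]], [[0, 0.01, 0], [0, 0, 0]], [[0, 0.013, 0], [0, 0, 0]], [[0, 0.013, 0], [0, 0, 0]], [[0, 0.013, 0], [0, 0, 0]]])

```text
time_s: 13.15
tcp_pos: [0.5845, 0.0482, 0.035]
eef_rot: [-27.3, 89.5, 56.0]
contact_force: [11.2, -5.8, -8.4]
gripper_width: 0.0002
```

```bash
python3 -c "
from h import *
st()"
```

```text
t 13.15 pos [0.5845 0.0482 0.035 ] box xy -0.0007 -0.1509 F [11.2 -5.8 -8.4] q [ 24.  23. -24.  -0. -43. -30.]
[[ 0.005 -0.993  0.116]
 [ 0.008  0.116  0.993]
 [-1.    -0.004  0.008]] yaw of y 173.34846027908165
```

The push stopped firmly at about 8.5 mm of travel. Backing out straight, then up.

Call:
send_rows(plan=[[[0, -0.04, 0], [0, 0, 0]], [[0, -0.08, 0], [0, 0, 0]], [[0, -0.12, 0], [0, 0, 0]], [[0, -0.16, 0], [0, 0, 0]], [[0, -0.2, 0], [0, 0, 0]]])

```text
time_s: 13.65
tcp_pos: [0.6146, 0.0447, 0.035]
eef_rot: [-24.8, 89.5, 58.5]
contact_force: [-0.1, -0.2, 0.4]
gripper_width: 0.0005
```

Call:
send_rows(plan=[[[-0.2, 0, 0], [0, 0, 0]], [[-0.4, 0, 0], [0, 0, 0]], [[-0.6, 0, 0], [0, 0, 0]], [[-0.8, 0, 0], [0, 0, 0]], [[-1, 0, 0], [0, 0, 0]]])

```text
time_s: 14.15
tcp_pos: [0.6138, 0.0435, 0.1863]
eef_rot: [-22.8, 89.5, 60.6]
contact_force: [0.3, 0.4, -0.1]
gripper_width: 0.0005
```

Run:
```python
from h import *
st()
c=r.capture("scene");cv2.imwrite("pics/s3c.png",cv2.resize(c["color"][120:360,180:480,::-1],None,fx=2.5,fy=2.5))
for t in["drawer","cap_on_box","vial","tablet_bottle","amber_jar","dose_cup"]:
    P=pts(c)
    for d in r.trace(c,t)[:2]:
        q=P[d["mask"]];print(t,round(d["score"],2),np.nanmedian(q,0).round(3),np.nanpercentile(q,2,axis=0).round(3))
```

```text
t 14.15 pos [0.6138 0.0435 0.1863] box xy 0.029 -0.1524 F [ 0.3  0.4 -0.1] q [ 22.  16. -10.  -0. -63. -29.]
[[ 0.004 -0.993  0.116]
 [ 0.008  0.116  0.993]
 [-1.    -0.003  0.008]] yaw of y 173.34158360823693
drawer 0.85 [0.429 0.08  0.032] [ 0.398 -0.073  0.007]
cap_on_box 0.47 [0.487 0.109 0.052] [0.468 0.086 0.046]
vial 0.69 [0.479 0.292 0.058] [0.469 0.27  0.007]
tablet_bottle 0.94 [0.47  0.356 0.061] [0.458 0.33  0.006]
amber_jar 0.93 [ 0.428 -0.153  0.064] [ 0.405 -0.202  0.001]
dose_cup 0.47 [0.665 0.026 0.017] [0.647 0.01  0.001]
```

View pics/s3c.png

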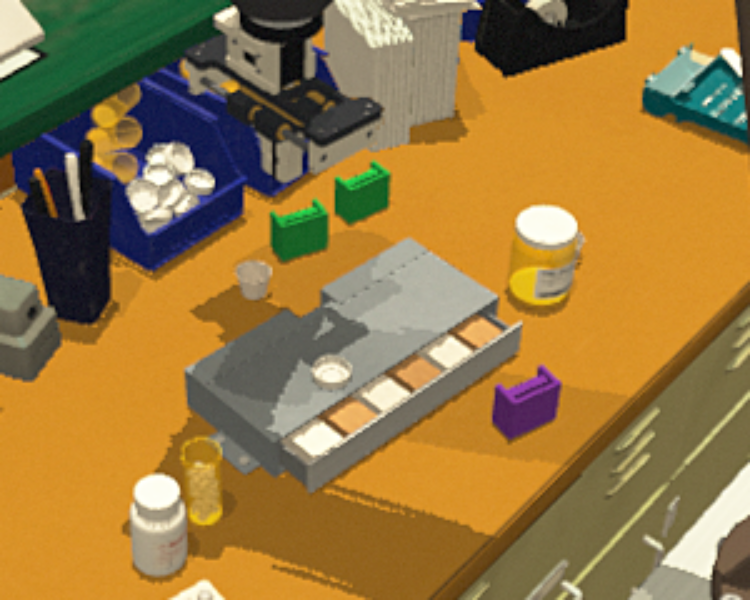

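The drawer stands open along the whole front (crop 300–520, 330–480), about 40 mm out. The bystanders have not moved and the gripper is clear.

```bash
python3 -c "
from plant import r
print(r.close_job())"
```

```text
the job is handed in; nothing more can be done
None
```

The drawer is out and the job is handed in; no verdict was reported. Robot time at the last look was 14.2 s of the 64 s allowed.

- **Touch:** the closed fingers met the back face about 23 mm from its left end. The highest force I read on the face was about 14 N.
- **Slide:** I ran them right at 5–6 N, still touching at about 52, 74 and 95 mm from the left end. They dropped into the notch about 146 mm from the left, where the force fell to about 0.
- **Press:** I pushed the key to its hard stop, about 8.5 mm of travel by the arm's position, with a last force reading of about 15 N.
- **Retreat:** I backed straight out and lifted to z = 0.186 m.

**Last checks:**
- The drawer front had moved from about 0.438 to 0.398 m, so it is about 40 mm out.
- The contact force read about 0.
- The cap, vial, bottle, jar and dose cup behind the box were within a few mm of where they started. The second dose cup was not re-measured; the arm did not go near it at low height.

No check failed. Contact came about 5 mm later than I expected from the finger size.

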